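Sort the forming pads by feel and set the die on the right one

TASK

Three orange spring-loaded forming pads that look alike stand in a sorting rack, one soft, one medium and one firm: before shifting any, find out which is which by pressing them down about 6 mm (never more than 10 mm) and feeling how strongly they push back. Then slide the soft pad on its carriage all the way to the blue end of its track and the firm one all the way to the red end, leaving the medium one at the middle. Also balance the brass die, foot down, on the crown of the medium pad ready for forming, and do not shift the lidded jar, the bur stand or the wooden ring clamp.

Things in the scene. Friction and masses are not known exactly. Their poses are not given: they have to be found in the camera images.
- rack: flat aluminium sorting rack, fixed, 158 x 270 mm (its x, y), 8 mm plate on a 3 mm green mat. Origin: centre of its underside, 3 mm above the worktop. Its +x points along three parallel tracks (85 mm apart in y) to the blue end bar, -x to the red one (bars 20 mm high, 14 mm wide). On each track a carriage with a round steel cup bears an orange domed pad; each starts at mid-track.
- bay_1 (a point): top centre of the unpressed pad in the first bay, carriage at mid-track: rack x 0, y +85, z 66 mm (69 mm above the worktop); fixed to the rack. Pad: 44 mm across, crown domed to a radius of 65 mm, sticks 16 mm out of its cup. Cup: 56 mm across, upright wall from 23 to 50 mm above the rack's origin, over a square 56 mm foot between rails 10 mm high
- bay_2 (a point): the same point of the middle bay: rack x 0, y 0, z 66 mm
- bay_3 (a point): the same point of the third bay: rack x 0, y -85, z 66 mm
- pad_a (a joint): how far pad a is pressed straight down, m: 0 free, stop at 0.014; springs back. Pressed 6 mm the soft pad resists with about 3 N, the medium 7 N, the firm 15 N, growing with depth. Pads a, b, c look alike; which letter stands in which bay changes every time and is not told
- pad_b (a joint): how far pad b is pressed straight down, m: 0 free, stop at 0.014; springs back. Pressed 6 mm the soft pad resists with about 3 N, the medium 7 N, the firm 15 N, growing with depth. Pads a, b, c look alike; which letter stands in which bay changes every time and is not told
- pad_c (a joint): how far pad c is pressed straight down, m: 0 free, stop at 0.014; springs back. Pressed 6 mm the soft pad resists with about 3 N, the medium 7 N, the firm 15 N, growing with depth. Pads a, b, c look alike; which letter stands in which bay changes every time and is not told
- carriage_a (a joint): place along its track of the carriage with pad a, m: 0 mid-track (start), +0.035 at its stop at the blue end, -0.035 at its stop at the red end. Pushed by the side of its cup (about 4 N of friction); stays where it is left. Its bay is not told
- carriage_b (a joint): place along its track of the carriage with pad b, m: 0 mid-track (start), +0.035 at its stop at the blue end, -0.035 at its stop at the red end. Pushed by the side of its cup (about 4 N of friction); stays where it is left. Its bay is not told
- carriage_c (a joint): place along its track of the carriage with pad c, m: 0 mid-track (start), +0.035 at its stop at the blue end, -0.035 at its stop at the red end. Pushed by the side of its cup (about 4 N of friction); stays where it is left. Its bay is not told
- die: loose brass forming die, 0.3 kg: round flat foot 52 mm across and 14 mm thick, upright stem 24 mm across up to 56 mm, standing on the bench to the right of the rack. Origin: centre of the underside of its foot, z up. The medium pad yields about 3 mm under it
- divider_end (a point): top of the near end of a fixed wooden divider board that stands on edge, 162 mm high, with a rail 36 mm wide along its top; from this point it runs 640 mm straight back to the right, along x +0.78, y -0.63 in the base frame. Keep the gripper clear of it
- lidded_jar: loose round glass jar with dark lid, 99 mm diameter, 78 mm high, a bystander beyond the rack; origin at the centre of its underside
- bur_stand: loose yellow stand full of burs, 79 x 108 x 70 mm, a bystander to the right; origin at the centre of its underside
- ring_clamp: loose wooden ring clamp, 22 x 120 x 22 mm, a bystander lying between the robot and the rack's right part; origin at the centre of its underside, its y axis along it

How it is judged (in metres and radians):
On the way:
1. a pad is pressed down by at least 4 mm before any carriage is shifted (value of joint any of pad_a, pad_b, pad_c above 0.004 m and value of joint carriage_a between -0.01 and 0.01 m and value of joint carriage_b between -0.01 and 0.01 m and value of joint carriage_c between -0.01 and 0.01 m), for 0.1 s.
At the end, for the whole second after the job is handed in: Soft pad's carriage at the blue end, firm pad's at the red end (each within 5 mm of its stop), medium pad's within 12 mm of mid-track; die at rest on the medium pad, within 18 mm of the bay's middle, foot 60 to 74 mm above the worktop, upright within 14 degrees; other pads unpressed (value of joint carriage_a above 0.03 m and value of joint carriage_c below -0.03 m and value of joint carriage_b between -0.012 and 0.012 m and value of joint each of pad_a, pad_c below 0.002 m and value of joint pad_b below 0.007 m and (horizontal distance between die and bay_1 below 0.018 m or horizontal distance between die and bay_2 below 0.018 m or horizontal distance between die and bay_3 below 0.018 m) and height (world z) of die between 0.06 and 0.074 m and angle between die's own z axis and vertical below 0.25 rad and linear speed of die below 0.02 m/s); the robot touches nothing.
It fails at once if a pad is pressed deeper than 10 mm (value of joint any of pad_a, pad_b, pad_c above 0.01 m).
It fails at once if the lidded jar, the bur stand or the ring clamp is shifted by more than 25 mm (distance of any of lidded_jar, bur_stand, ring_clamp from where it was at the start of the episode above 0.025 m).
It also fails if it takes over 67 s, if anything falls off the work surface, if the arm or the gripper's body presses on something with over 40 N, if the wrist force passes 120 N, or if a joint passes its speed limit or range.

ROBOT

A 6-joint arm with a two-finger parallel gripper is mounted at the origin on a cart in front of the work surface, level with it; the furniture and walls round the work are solid. World frame = base frame: x ahead of the robot, y to its left, z up, the work surface at z = 0. Lengths are in mm, angles in rad, forces in N, time in s.
With the tool pointing down it reaches from about 275 to 1000 mm from the base axis. Payload 8.4 kg.
Tool frame: the origin (TCP) lies midway between the tips of the shut fingers; the grasp point (between the pads) lies 19 mm behind it; z points along the fingers, y is the line along which they close (so a half turn about z gives the same grasp; the last joint's range is limited). The gripper opens to 85 mm and grips with 20 to 120 N. Pads are 22 mm wide; open, the fingers measure 114 mm over their backs; the gripper's body (76 mm by 85 mm) begins 54 mm behind the grasp point. The pads swing forward as they close: fully open they stand 13 mm farther back than shut.
Start: joints at [1.107, 0.353, 1.633, -0, 1.155, -0.002], TCP at [278.474, 559.536, 231.281] pointing down, gripper open.
Joint ranges: [-2.63, 2.63], [-0.92, 2.1], [0.06, 2.66], [-1.3, 4.44], [0, 2.69], [-3.02, 3.02]. Speed limits (rad/s): [2.22, 2.22, 2.79, 3.14, 3.14, 3.14].

INTERFACE

Orientations are given as [roll, pitch, yaw] about the fixed x, y, z axes, in that order (R = Rz(yaw) Ry(pitch) Rx(roll)).
In Python, from rig import r, imaging gives the robot as it stands. The module is installed in compiled form; this text tells all that it offers.
- The arm moves only by the tool arm_command, never from a script. Its argument "deltas" is a list of rows, each an object of numbers: "hand": the finger opening in mm, from 0 to 85.4; "tx", "ty", "tz": the shift along the tool's x, y, z in mm; "wx", "wy", "wz": the turn, a rotation vector about the tool's x, y, z in rad. A call has 1 to 8 rows; each row shifts and turns the commanded pose from where the row before left it, along the tool's axes as they then stand; what a row does not reach is not made up. A row lasts 1/8 s, in which the tool goes at most 62.5 mm and 10.7 degrees, less where a joint would pass 70% of its speed; a pose out of reach is approached as far as the arm can. A call with a gripper value outside its range is refused whole. The fingers move at their own pace and stop on an object; "squeeze" is the grip in N (left out, the last holds). Time passes only in rows, so rows that do not move let the fingers close. It gives the time, the measured TCP pose, the force, the opening and the grip force at its end, in the units of the state.
- r.sense(): the state, without advancing time (a new reading comes with each control period).
- imaging.grab_frame(name): name is "scene" or "top"; returns a dict with "image" (384x512x3 uint8, red, green, blue), "mtx" (3x3 intrinsics, pixels), "world_to_cam" (4x4, takes a point from world to camera coordinates). Camera axes: x right, y up, looking along -z (the intrinsics and any distortion apply to the point x, -y, -z); pixel columns grow to the right and rows downward; lengths in mm; the calibration is good to about 2 mm. A picture is of the moment at which its call begins. There is no depth.
- r.sign_off(): hands the job in; it is judged then, once.
The state is a dict: "clock": time; "qpos": joint angles; "qvel": joint speeds; "joint_efforts": joint torques, N m; "eef_pos": TCP position; "tcp_rot": TCP orientation; "contact_force": force on the tool from outside, world axes, zero at the start; "wrist_torque": the same for the moment, N m; "opening": opening from 0.0 (shut) to 1.0 (fully open); "grasp_force": force on a finger pad.
Only numpy, scipy, OpenCV 4.12 (cv2) and the standard library are available. Lean on these libraries where they do the work, as an engineer would, in place of code of your own. Each camera call takes 0.05 s, during which the arm holds its last target. There are 200 camera calls.

## Working session

There is one attempt and no reset: what is moved stays moved. The work goes in short steps, Python scripts to look and compute and a tool call to move; the robot and the scene stay as the last step left them, time stands still between calls to the robot, and variables do not carry over. Pictures are saved under pics/ and viewed, at most 10 in all, crops included, and the job is handed in when it is done.

Besides the shell and the picture viewer there is one more tool, called after ">>>" by a JSON object that holds its "name" and its "arguments". arm_command: Moves the arm, as the interface text tells. Its arguments: {"type":"object","properties":{"deltas":{"type":"array"},"squeeze":{"type":"number"}},"required":["deltas"]}

```bash
mkdir -p pics
python3 - <<'E'
from rig import r, imaging
import cv2, pickle
s=r.sense(); print(s)
for n in("scene","top"):
    f=imaging.grab_frame(n); cv2.imwrite(f"pics/{n}0.png",f["image"][:,:,::-1]); pickle.dump(f,open(n+".pkl","wb")); print(f["mtx"],f["world_to_cam"],[k for k in f])
E
```

```text
{'clock': 0.0, 'qpos': array([ 1.10657284e+00,  3.53691064e-01,  1.63416556e+00,  1.97806807e-05,
        1.15517144e+00, -2.36237199e-03]), 'qvel': array([-0.00065617, -0.00216843, -0.00116159,  0.0016074 , -0.00036337,
       -0.00063739]), 'joint_efforts': array([ 1.47602783e-03, -6.05251193e+01, -3.42070985e+01,  9.11422353e-05,
        9.21582221e-03,  8.54442874e-06]), 'eef_pos': array([278.26433828, 559.09246536, 230.52142536]), 'tcp_rot': array([-3.14015730e+00, -2.14760592e-05,  2.67972353e+00]), 'contact_force': array([-0.22042839,  0.76932607, -0.38675079]), 'wrist_torque': array([-0.01847284,  0.03432045,  0.02436747]), 'grasp_force': 0.0, 'opening': 0.9983630060268031}
[[371.53833917   0.         255.22998445]
 [  0.         371.53833917 193.82406695]
 [  0.           0.           1.        ]] [[ 4.98714545e-01 -8.66743835e-01 -6.23915771e-03 -4.07286251e+02]
 [ 6.49464730e-01  3.68908356e-01  6.64907654e-01 -3.50246043e+02]
 [-5.74002933e-01 -3.35651231e-01  7.46899514e-01 -7.10310551e+02]
 [ 0.00000000e+00  0.00000000e+00  0.00000000e+00  1.00000000e+00]] ['image', 'mtx', 'world_to_cam']
[[399.19213335   0.         253.70881133]
 [  0.         399.19213335 195.61754322]
 [  0.           0.           1.        ]] [[ 5.18958738e-03 -9.99904860e-01  1.27803834e-02 -2.14481267e+02]
 [ 9.95141540e-01  6.42059437e-03  9.82450603e-02 -5.03923129e+02]
 [-9.83177709e-02  1.22084391e-02  9.95080183e-01 -9.36743540e+02]
 [ 0.00000000e+00  0.00000000e+00  0.00000000e+00  1.00000000e+00]] ['image', 'mtx', 'world_to_cam']
```

View pics/scene0.png

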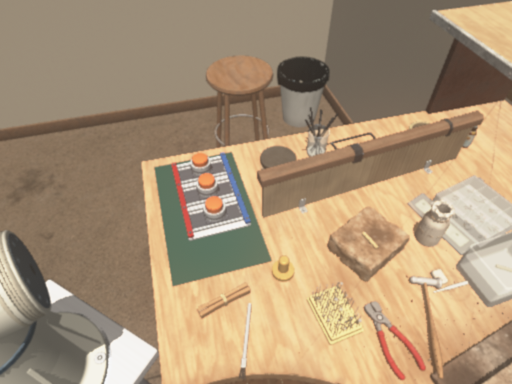

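View pics/top0.png

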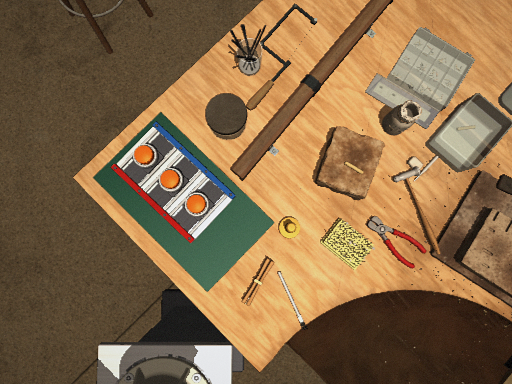

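The scene view shows pads at about (201,160), (207,182), (214,206) and the die at (284,267). In the top view the pads are at (144,155), (171,180), (196,203), the die at (289,227), the jar at (226,115), the clamp at (257,280), the stand at (346,243) and the divider end at (239,172). Bay_1 is the upper-left pad.

```bash
cat > h.py <<'E'
import numpy as np, cv2, pickle
from scipy.optimize import least_squares
F={n:pickle.load(open(n+".pkl","rb")) for n in("scene","top")}
def proj(f,P):
    c=np.atleast_2d(P)@f["world_to_cam"][:3,:3].T+f["world_to_cam"][:3,3]
    c=c*[1,-1,-1]; q=c@f["mtx"].T; return q[:,:2]/q[:,2:]
def back(f,uv,z):
    M=f["world_to_cam"]; d=np.linalg.inv(f["mtx"])@[*uv,1]*[1,-1,-1]
    R=M[:3,:3]; o=-R.T@M[:3,3]; d=R.T@d; return o+d*(z-o[2])/d[2]
def blobs(img,lo,hi,box,amin=30):
    m=cv2.inRange(cv2.cvtColor(img,cv2.COLOR_RGB2HSV),lo,hi)
    k=np.zeros_like(m); x0,y0,x1,y1=box; k[y0:y1,x0:x1]=m[y0:y1,x0:x1]
    n,l,s,c=cv2.connectedComponentsWithStats(k)
    return [(tuple(c[i].round(2)),int(s[i,4])) for i in range(1,n) if s[i,4]>=amin]
E
python3 - <<'E'
from h import *
b={n:blobs(F[n]["image"],(4,150,110),(16,255,255),bx) for n,bx in(("scene",(180,140,235,225)),("top",(120,130,220,225)))}
print(b)
for i in range(3):
    u={n:np.array(sorted(b[n],key=lambda t:t[0][1])[i][0]) for n in b}
    s=least_squares(lambda P:np.r_[(proj(F["scene"],P)-u["scene"])[0],(proj(F["top"],P)-u["top"])[0]],[500,200,60])
    print("pad",i+1,s.x.round(1),s.fun.round(2),[back(F[n],u[n],62).round(1) for n in b])
for n,bx in(("scene",(265,250,300,285)),("top",(270,210,305,245))):
    d=blobs(F[n]["image"],(17,110,60),(35,255,255),bx,20); print(n,d)
    if d: print(back(F[n],d[0][0],10))
for nm,uv,z in(("divider",(239,172),162),("jar",(226,115),78),("clamp",(257,280),20),("stand",(346,243),70),("die stem top",(290,227),56)):print(nm,back(F["top"],uv,z).round())
for n,(x,y,w,h) in(("top",(255,195,90,90)),("scene",(255,235,60,60))):
    cv2.imwrite(f"pics/c_{n}.png",cv2.resize(F[n]["image"][y:y+h,x:x+w,::-1],None,fx=6,fy=6,interpolation=2))
a=[cv2.imread(f"pics/c_{n}.png") for n in("top","scene")]
a[1]=cv2.copyMakeBorder(a[1],0,a[0].shape[0]-a[1].shape[0],0,0,0)
c=np.hstack(a)[:540,:]; cv2.imwrite("pics/die.png",cv2.resize(c,(c.shape[1]*5//6,c.shape[0]*5//6)))
E
```

```text
{'scene': [((np.float64(199.58), np.float64(159.41)), 142), ((np.float64(206.05), np.float64(180.29)), 165), ((np.float64(213.38), np.float64(204.04)), 183)], 'top': [((np.float64(122.34), np.float64(140.32)), 38), ((np.float64(142.98), np.float64(153.89)), 256), ((np.float64(169.2), np.float64(178.43)), 253), ((np.float64(195.68), np.float64(203.35)), 262), ((np.float64(125.61), np.float64(215.35)), 82)]}
pad 1 [654.1 117.2 -19. ] [-3.88  0.1   2.6  -1.9 ] [array([594.2,  48. ,  62. ]), array([629.9,  97.5,  62. ])]
pad 2 [628.4  77.9 -67.8] [-2.93  0.09  2.05 -1.47] [array([537.6, -13.2,  62. ]), array([598. ,  48.3,  62. ])]
pad 3 [563.9   7.1 -73.6] [-3.    0.11  2.22 -1.57] [array([479.9, -75.4,  62. ]), array([540.5, -14.4,  62. ])]
scene [((np.float64(282.54), np.float64(268.72)), 411)]
[ 431.56886592 -293.90360192   10.        ]
top [((np.float64(275.51), np.float64(216.14)), 91), ((np.float64(291.88), np.float64(225.08)), 590), ((np.float64(280.91), np.float64(240.97)), 66)]
[ 456.74134239 -265.25289204   10.        ]
divider [ 541. -179.  162.]
jar [ 688. -145.   78.]
clamp [ 304. -220.   20.]
stand [ 394. -422.   70.]
die stem top [ 430. -296.   56.]
```

View pics/die.png

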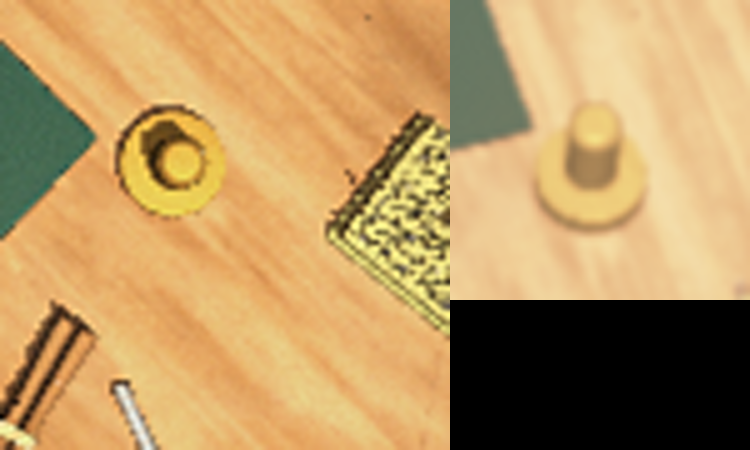

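The crop shows the die standing upright. In the top view its foot centre is at about (289,227) and its stem top at (291,227); in the scene view the stem top is at (284,260).

Run:
```python
from h import *
box={"scene":[(185,148,217,172),(192,168,222,195),(198,192,230,220)],"top":[(130,142,160,170),(157,166,185,194),(183,190,212,217)]}
for lo in((3,140,50),(3,170,90)):
    U={n:np.array([max(blobs(F[n]["image"],lo,(17,255,255),b),key=lambda t:t[1])[0] for b in box[n]]) for n in box}
    A={n:[max(blobs(F[n]["image"],lo,(17,255,255),b),key=lambda t:t[1])[1] for b in box[n]] for n in box}
    def P(p):
        x,y,t,z=p; return np.array([[x-np.sin(t)*o,y+np.cos(t)*o,z] for o in(85,0,-85)])
    f=lambda p:np.r_[(proj(F["scene"],P(p))-U["scene"]).ravel(),(proj(F["top"],P(p))-U["top"]).ravel()]
    s=least_squares(f,[540,-14,-.78,60]); print(A,s.x.round(3),s.fun.round(1)); print(P(s.x).round(1))
    g=lambda p:f([*p,62]); s=least_squares(g,[540,-14,-.78]); print(s.x.round(3),s.fun.round(1)); print(P([*s.x,62]).round(1))
o=[("top",(291.0,227.1),56),("scene",(283.8,259.8),56),("top",(289,227.0),14),("scene",(283.4,270),14)]
for n,uv,z in o: print(n,z,back(F[n],uv,z).round(1))
# jaw direction candidates
```

```text
{'scene': [155, 180, 201], 'top': [290, 284, 278]} [538.979 -14.109  -0.747  61.188] [ 0.6 -0.   0.7  0.   0.7  0.  -0.7  0.1 -0.5  0.3 -0.4  0.5]
[[596.7  48.3  61.2]
 [539.  -14.1  61.2]
 [481.2 -76.5  61.2]]
[538.72  -14.371  -0.747] [ 0.6 -0.2  0.7 -0.1  0.7 -0.1 -0.6  0.2 -0.5  0.4 -0.3  0.6]
[[596.5  48.   62. ]
 [538.7 -14.4  62. ]
 [481.  -76.7  62. ]]Traceback (most recent call last):
  File "<stdin>", line 4, in <module>
ValueError: max() iterable argument is empty
```

Rack centre is about (539,-14) with yaw -0.747. With tool yaw 2.394, tool x = -rack x, tool y = +rack y and tool z = down.

>>> {"name": "arm_command", "arguments": {"deltas": [{"wz": 0.143,"hand": 0},{"wz": 0.143,"hand": 0},{"tx": -55,"ty": -15},{"tx": -55,"ty": -15},{"tx": -55,"ty": -15},{"tx": -55,"ty": -15},{"tx": -55,"ty": -15},{"tx": -55,"ty": -15}], "squeeze": 40}}

```text
schema error: expected keys hand, tx, ty, tz, wx, wy, wz
```

>>> {"name": "arm_command", "arguments": {"deltas": [{"tx": -50,"ty": -14,"tz": 30},{"tx": -50,"ty": -14,"tz": 30},{"tx": -50,"ty": -14,"tz": 30},{"tx": -50,"ty": -14,"tz": 20},{"tx": -50,"ty": -13,"tz": 10},{},{}]}}

```text
schema error: expected keys hand, tx, ty, tz, wx, wy, wz
```

All keys are required in every row.

>>> {"name": "arm_command", "arguments": {"deltas": [{"hand": 0,"tx": 0,"ty": 0,"tz": 0,"wx": 0,"wy": 0,"wz": 0.143},{"hand": 0,"tx": 0,"ty": 0,"tz": 0,"wx": 0,"wy": 0,"wz": 0.143},{"hand": 0,"tx": -55,"ty": -15,"tz": 0,"wx": 0,"wy": 0,"wz": 0},{"hand": 0,"tx": -55,"ty": -15,"tz": 0,"wx": 0,"wy": 0,"wz": 0},{"hand": 0,"tx": -55,"ty": -15,"tz": 0,"wx": 0,"wy": 0,"wz": 0},{"hand": 0,"tx": -55,"ty": -15,"tz": 0,"wx": 0,"wy": 0,"wz": 0},{"hand": 0,"tx": -55,"ty": -15,"tz": 0,"wx": 0,"wy": 0,"wz": 0},{"hand": 0,"tx": -55,"ty": -15,"tz": 0,"wx": 0,"wy": 0,"wz": 0}], "squeeze": 40}}

```text
clock: 1.1
eef_pos: [459.8, 267.4, 231.1]
tcp_rot: [-3.141, -0.0, 2.394]
contact_force: [0.2, 0.3, 0.2]
opening: 0.006
grasp_force: 0.0
```

>>> {"name": "arm_command", "arguments": {"deltas": [{"hand": 0,"tx": -50,"ty": -14,"tz": 30,"wx": 0,"wy": 0,"wz": 0},{"hand": 0,"tx": -50,"ty": -14,"tz": 30,"wx": 0,"wy": 0,"wz": 0},{"hand": 0,"tx": -50,"ty": -14,"tz": 30,"wx": 0,"wy": 0,"wz": 0},{"hand": 0,"tx": -50,"ty": -14,"tz": 20,"wx": 0,"wy": 0,"wz": 0},{"hand": 0,"tx": -50,"ty": -13,"tz": 10,"wx": 0,"wy": 0,"wz": 0},{"hand": 0,"tx": 0,"ty": 0,"tz": 0,"wx": 0,"wy": 0,"wz": 0},{"hand": 0,"tx": 0,"ty": 0,"tz": 0,"wx": 0,"wy": 0,"wz": 0}]}}

```text
clock: 1.98
eef_pos: [595.0, 48.5, 110.9]
tcp_rot: [-3.141, -0.001, 2.393]
contact_force: [-0.2, -0.3, 0.1]
opening: -0.001
grasp_force: 0.0
```

```bash
cat > st.py <<'E'
from rig import r
import numpy as np
s=r.sense(); p=np.array(s["eef_pos"]); t=-0.747
d=p[:2]-[538.9,-14.2]
ex=np.array([np.cos(t),np.sin(t)]); ey=np.array([-ex[1],ex[0]])
rf=lambda q:np.round([(np.array(q)-[538.9,-14.2])@ex,(np.array(q)-[538.9,-14.2])@ey],1)
if __name__=="__main__":
    f=s["contact_force"]
    print("t",round(s["clock"],2),"rack xy",rf(p[:2]),"z",p[2].round(2),"rpy",np.round(s["tcp_rot"],4),"F rack",np.round([f[:2]@ex,f[:2]@ey,f[2]],2),"open",round(s["opening"],3))
E
python3 st.py; python3 -c "
from st import rf
print('die',rf([430,-296]),'div',rf([541,-179]))"
python3 - <<'E'
from h import *
o=[("top",(291.0,227.1),56),("scene",(283.8,259.8),56),("top",(289,227.0),14),("scene",(283.4,270),14)]
for n,uv,z in o: print(n,z,back(F[n],uv,z).round(1))
E
```

```text
t 1.98 rack xy [-1.4 84.2] z 110.88 rpy [-3.1409e+00 -1.0000e-03  2.3930e+00] F rack [ 0.09 -0.37  0.12] open -0.001
die [ 111.6 -280.8] div [ 113.5 -119.5]
top 56 [ 429.3 -298.2   56. ]
scene 56 [ 427.7 -296.5   56. ]
top 14 [ 430.4 -297.7   14. ]
scene 14 [ 427.4 -298.    14. ]
```

>>> {"name": "arm_command", "arguments": {"deltas": [{"hand": 0,"tx": -1.5,"ty": 1,"tz": 25,"wx": 0,"wy": 0,"wz": 0},{"hand": 0,"tx": 0,"ty": 0,"tz": 11,"wx": 0,"wy": 0,"wz": 0},{"hand": 0,"tx": 0,"ty": 0,"tz": 4,"wx": 0,"wy": 0,"wz": 0},{"hand": 0,"tx": 0,"ty": 0,"tz": 2,"wx": 0,"wy": 0,"wz": 0},{"hand": 0,"tx": 0,"ty": 0,"tz": 2,"wx": 0,"wy": 0,"wz": 0},{"hand": 0,"tx": 0,"ty": 0,"tz": 0,"wx": 0,"wy": 0,"wz": 0},{"hand": 0,"tx": 0,"ty": 0,"tz": 0,"wx": 0,"wy": 0,"wz": 0}]}}

```text
clock: 2.85
eef_pos: [597.7, 48.3, 67.7]
tcp_rot: [3.141, 0.0, 2.394]
contact_force: [-0.8, 1.4, 2.1]
opening: 0.002
grasp_force: 0.9
```

>>> {"name": "arm_command", "arguments": {"deltas": [{"hand": 0,"tx": 0,"ty": 0,"tz": 2.5,"wx": 0,"wy": 0,"wz": 0},{"hand": 0,"tx": 0,"ty": 0,"tz": 2,"wx": 0,"wy": 0,"wz": 0},{"hand": 0,"tx": 0,"ty": 0,"tz": 0,"wx": 0,"wy": 0,"wz": 0},{"hand": 0,"tx": 0,"ty": 0,"tz": 0,"wx": 0,"wy": 0,"wz": 0}]}}

```text
clock: 3.35
eef_pos: [597.8, 48.3, 63.2]
tcp_rot: [3.141, 0.0, 2.394]
contact_force: [-0.9, 1.3, 7.8]
opening: -0.002
grasp_force: 3.4
```

```bash
python3 st.py
```

```text
t 3.35 rack xy [ 0.7 85.9] z 63.17 rpy [3.1410e+00 5.0000e-04 2.3937e+00] F rack [-1.54  0.34  7.8 ] open -0.002
```

>>> {"name": "arm_command", "arguments": {"deltas": [{"hand": 0,"tx": 0,"ty": 0,"tz": -20,"wx": 0,"wy": 0,"wz": 0},{"hand": 0,"tx": 0,"ty": -42,"tz": -3,"wx": 0,"wy": 0,"wz": 0},{"hand": 0,"tx": 0,"ty": -43,"tz": 0,"wx": 0,"wy": 0,"wz": 0},{"hand": 0,"tx": 0,"ty": 0,"tz": 14,"wx": 0,"wy": 0,"wz": 0},{"hand": 0,"tx": 0,"ty": 0,"tz": 5,"wx": 0,"wy": 0,"wz": 0},{"hand": 0,"tx": 0,"ty": 0,"tz": 4,"wx": 0,"wy": 0,"wz": 0},{"hand": 0,"tx": 0,"ty": 0,"tz": 0,"wx": 0,"wy": 0,"wz": 0},{"hand": 0,"tx": 0,"ty": 0,"tz": 0,"wx": 0,"wy": 0,"wz": 0}]}}

```text
clock: 4.35
eef_pos: [539.6, -14.1, 63.1]
tcp_rot: [-3.14, -0.0, 2.395]
contact_force: [-6.0, -5.4, 13.9]
opening: -0.003
grasp_force: 7.1
```

```bash
python3 st.py
```

```text
t 4.35 rack xy [0.4 0.6] z 63.06 rpy [-3.1398e+00 -5.0000e-04  2.3953e+00] F rack [-0.7  -8.02 13.91] open -0.003
```

Bay 1 reads as medium and bay 2 as firm. Next is bay 3.

>>> {"name": "arm_command", "arguments": {"deltas": [{"hand": 0,"tx": 0,"ty": 0,"tz": -20,"wx": 0,"wy": 0,"wz": 0},{"hand": 0,"tx": 0,"ty": -42,"tz": -3,"wx": 0,"wy": 0,"wz": 0},{"hand": 0,"tx": 0,"ty": -43,"tz": 0,"wx": 0,"wy": 0,"wz": 0},{"hand": 0,"tx": 0,"ty": 0,"tz": 14,"wx": 0,"wy": 0,"wz": 0},{"hand": 0,"tx": 0,"ty": 0,"tz": 5,"wx": 0,"wy": 0,"wz": 0},{"hand": 0,"tx": 0,"ty": 0,"tz": 4,"wx": 0,"wy": 0,"wz": 0},{"hand": 0,"tx": 0,"ty": 0,"tz": 0,"wx": 0,"wy": 0,"wz": 0},{"hand": 0,"tx": 0,"ty": 0,"tz": 0,"wx": 0,"wy": 0,"wz": 0}]}}

```text
clock: 5.35
eef_pos: [482.4, -76.0, 63.0]
tcp_rot: [3.141, 0.001, 2.394]
contact_force: [-0.0, 0.4, 3.5]
opening: 0.002
grasp_force: 1.6
```

```bash
python3 st.py
```

```text
t 5.35 rack xy [  0.6 -83.7] z 62.99 rpy [3.1410e+00 5.0000e-04 2.3943e+00] F rack [-0.3   0.26  3.54] open 0.002
```

Bay 3 is soft. Next I push its carriage towards blue, from its red side.

>>> {"name": "arm_command", "arguments": {"deltas": [{"hand": 0,"tx": 0,"ty": 0,"tz": -24,"wx": 0,"wy": 0,"wz": 0},{"hand": 0,"tx": 26,"ty": -1,"tz": 0,"wx": 0,"wy": 0,"wz": 0},{"hand": 0,"tx": 28,"ty": 0,"tz": 0,"wx": 0,"wy": 0,"wz": 0},{"hand": 0,"tx": 0,"ty": 0,"tz": 24,"wx": 0,"wy": 0,"wz": 0},{"hand": 0,"tx": 0,"ty": 0,"tz": 23,"wx": 0,"wy": 0,"wz": 0},{"hand": 0,"tx": -5,"ty": 0,"tz": 0,"wx": 0,"wy": 0,"wz": 0},{"hand": 0,"tx": -5,"ty": 0,"tz": 0,"wx": 0,"wy": 0,"wz": 0},{"hand": 0,"tx": 0,"ty": 0,"tz": 0,"wx": 0,"wy": 0,"wz": 0}]}}

```text
clock: 6.35
eef_pos: [450.1, -47.6, 40.6]
tcp_rot: [3.14, 0.002, 2.393]
contact_force: [0.2, 0.6, 0.7]
opening: -0.003
grasp_force: 0.0
```

```bash
python3 st.py
```

```text
t 6.35 rack xy [-42.5 -84.8] z 40.63 rpy [3.1404e+00 1.5000e-03 2.3933e+00] F rack [-0.2   0.58  0.71] open -0.003
```

>>> {"name": "arm_command", "arguments": {"deltas": [{"hand": 0,"tx": -8,"ty": 0,"tz": 0,"wx": 0,"wy": 0,"wz": 0},{"hand": 0,"tx": -8,"ty": 0,"tz": 0,"wx": 0,"wy": 0,"wz": 0},{"hand": 0,"tx": -8,"ty": 0,"tz": 0,"wx": 0,"wy": 0,"wz": 0},{"hand": 0,"tx": -8,"ty": 0,"tz": 0,"wx": 0,"wy": 0,"wz": 0},{"hand": 0,"tx": 0,"ty": 0,"tz": 0,"wx": 0,"wy": 0,"wz": 0}]}}

```text
clock: 6.98
eef_pos: [473.2, -69.7, 39.8]
tcp_rot: [3.141, 0.001, 2.394]
contact_force: [0.1, 0.1, -0.8]
opening: 0.002
grasp_force: 0.0
```

```bash
python3 st.py
```

```text
t 6.97 rack xy [-10.5 -85.3] z 39.78 rpy [3.1412e+00 1.2000e-03 2.3935e+00] F rack [ 0.03  0.12 -0.78] open 0.002
```

>>> {"name": "arm_command", "arguments": {"deltas": [{"hand": 0,"tx": -3,"ty": 0,"tz": 0,"wx": 0,"wy": 0,"wz": 0},{"hand": 0,"tx": -2,"ty": 0,"tz": 0,"wx": 0,"wy": 0,"wz": 0}]}}

```text
clock: 7.22
eef_pos: [475.8, -72.2, 39.7]
tcp_rot: [-3.141, -0.001, 2.394]
contact_force: [-1.4, 3.4, 2.1]
opening: -0.001
grasp_force: 2.1
```

>>> {"name": "arm_command", "arguments": {"deltas": [{"hand": 0,"tx": -2,"ty": 0,"tz": 0,"wx": 0,"wy": 0,"wz": 0}]}}

```text
clock: 7.35
eef_pos: [477.2, -73.6, 39.7]
tcp_rot: [-3.141, -0.0, 2.394]
contact_force: [-2.7, 4.2, 1.2]
opening: 0.003
grasp_force: 2.1
```

>>> {"name": "arm_command", "arguments": {"deltas": [{"hand": 0,"tx": -2,"ty": 0,"tz": 0,"wx": 0,"wy": 0,"wz": 0}]}}

```text
clock: 7.48
eef_pos: [478.5, -74.8, 39.7]
tcp_rot: [-3.141, -0.001, 2.394]
contact_force: [-5.3, 11.0, 4.5]
opening: -0.002
grasp_force: 5.9
```

```bash
python3 st.py;  python3 - <<'E'
from rig import imaging
import cv2
from h import *
f=imaging.grab_frame("top"); cv2.imwrite("pics/t1.png",cv2.resize(f["image"][100:260,80:260,::-1],None,fx=3,fy=3,interpolation=2))
E
```

```text
t 7.47 rack xy [ -3.2 -85.5] z 39.69 rpy [-3.1412e+00 -1.1000e-03  2.3938e+00] F rack [-11.37   4.45   4.53] open -0.002
```

View pics/t1.png

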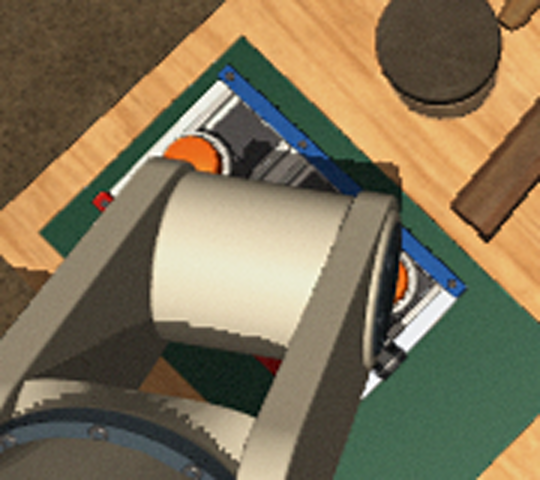

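The arm hides the cup, but the force step to 11 N at rack x -3 fits the stop. Next I do the firm pad.

>>> {"name": "arm_command", "arguments": {"deltas": [{"hand": 0,"tx": -1.5,"ty": 0,"tz": 0,"wx": 0,"wy": 0,"wz": 0},{"hand": 0,"tx": 0,"ty": 0,"tz": 0,"wx": 0,"wy": 0,"wz": 0}]}}

```text
clock: 7.78
eef_pos: [478.4, -74.9, 39.6]
tcp_rot: [-3.141, -0.004, 2.393]
contact_force: [-6.7, 12.3, 6.7]
opening: -0.0
grasp_force: 6.5
```

>>> {"name": "arm_command", "arguments": {"deltas": [{"hand": 0,"tx": 10,"ty": 0,"tz": 0,"wx": 0,"wy": 0,"wz": 0},{"hand": 0,"tx": 0,"ty": 0,"tz": -30,"wx": 0,"wy": 0,"wz": 0},{"hand": 0,"tx": 0,"ty": 0,"tz": -30,"wx": 0,"wy": 0,"wz": 0},{"hand": 0,"tx": -32,"ty": 43,"tz": 0,"wx": 0,"wy": 0,"wz": 0},{"hand": 0,"tx": -33,"ty": 43,"tz": 0,"wx": 0,"wy": 0,"wz": 0},{"hand": 0,"tx": 0,"ty": 0,"tz": 0,"wx": 0,"wy": 0,"wz": 0},{"hand": 0,"tx": 0,"ty": 0,"tz": 30,"wx": 0,"wy": 0,"wz": 0},{"hand": 0,"tx": 0,"ty": 0,"tz": 29,"wx": 0,"wy": 0,"wz": 0}]}}

```text
clock: 8.78
eef_pos: [578.4, -50.7, 40.2]
tcp_rot: [3.141, 0.001, 2.394]
contact_force: [0.3, -0.3, 0.2]
opening: -0.002
grasp_force: 0.0
```

```bash
python3 st.py
```

```text
t 8.78 rack xy [53.8  0. ] z 40.21 rpy [3.1415e+00 1.0000e-03 2.3940e+00] F rack [ 0.41 -0.01  0.25] open -0.002
```

>>> {"name": "arm_command", "arguments": {"deltas": [{"hand": 0,"tx": 10,"ty": 0,"tz": 0,"wx": 0,"wy": 0,"wz": 0},{"hand": 0,"tx": 8,"ty": 0,"tz": 0,"wx": 0,"wy": 0,"wz": 0},{"hand": 0,"tx": 8,"ty": 0,"tz": 0,"wx": 0,"wy": 0,"wz": 0},{"hand": 0,"tx": 8,"ty": 0,"tz": 0,"wx": 0,"wy": 0,"wz": 0},{"hand": 0,"tx": 7,"ty": 0,"tz": 0,"wx": 0,"wy": 0,"wz": 0},{"hand": 0,"tx": 4,"ty": 0,"tz": 0,"wx": 0,"wy": 0,"wz": 0},{"hand": 0,"tx": 2,"ty": 0,"tz": 0,"wx": 0,"wy": 0,"wz": 0}]}}

```text
clock: 9.65
eef_pos: [544.9, -18.2, 41.3]
tcp_rot: [3.141, 0.001, 2.394]
contact_force: [3.0, -3.0, 2.4]
opening: 0.003
grasp_force: 2.1
```

>>> {"name": "arm_command", "arguments": {"deltas": [{"hand": 0,"tx": 2,"ty": 0,"tz": 0,"wx": 0,"wy": 0,"wz": 0}]}}

```text
clock: 9.78
eef_pos: [543.5, -17.0, 41.1]
tcp_rot: [3.141, 0.001, 2.394]
contact_force: [3.5, -2.4, 2.6]
opening: 0.002
grasp_force: 2.1
```

>>> {"name": "arm_command", "arguments": {"deltas": [{"hand": 0,"tx": 2,"ty": 0,"tz": 0,"wx": 0,"wy": 0,"wz": 0}]}}

```text
clock: 9.9
eef_pos: [542.5, -16.0, 41.1]
tcp_rot: [3.14, 0.002, 2.394]
contact_force: [6.7, -9.8, -0.3]
opening: 0.001
grasp_force: 5.9
```

```bash
python3 st.py
```

```text
t 9.9 rack xy [3.9 1.1] z 41.08 rpy [3.1404e+00 2.0000e-03 2.3941e+00] F rack [11.56 -2.69 -0.28] open 0.001
```

>>> {"name": "arm_command", "arguments": {"deltas": [{"hand": 0,"tx": 1,"ty": 0,"tz": 0,"wx": 0,"wy": 0,"wz": 0},{"hand": 0,"tx": 0,"ty": 0,"tz": 0,"wx": 0,"wy": 0,"wz": 0},{"hand": 0,"tx": -10,"ty": 0,"tz": 0,"wx": 0,"wy": 0,"wz": 0},{"hand": 0,"tx": 0,"ty": 0,"tz": -40,"wx": 0,"wy": 0,"wz": 0},{"hand": 0,"tx": 0,"ty": 0,"tz": -40,"wx": 0,"wy": 0,"wz": 0},{"hand": 75,"tx": 5,"ty": -55,"tz": 0,"wx": 0,"wy": 0,"wz": 0},{"hand": 75,"tx": 5,"ty": -55,"tz": 0,"wx": 0,"wy": 0,"wz": 0},{"hand": 75,"tx": 0,"ty": -58,"tz": 0,"wx": 0,"wy": 0,"wz": 0}]}}

```text
clock: 10.9
eef_pos: [424.1, -138.3, 120.3]
tcp_rot: [-3.141, -0.002, 2.395]
contact_force: [1.0, -0.9, 0.9]
opening: 0.639
grasp_force: 0.0
```

>>> {"name": "arm_command", "arguments": {"deltas": [{"hand": 75,"tx": 0,"ty": -58,"tz": 0,"wx": 0,"wy": 0,"wz": 0},{"hand": 75,"tx": 0,"ty": -56,"tz": 0,"wx": 0,"wy": 0,"wz": 0},{"hand": 75,"tx": -50,"ty": 0,"tz": 0,"wx": 0,"wy": 0,"wz": 0},{"hand": 75,"tx": -50,"ty": 0,"tz": 0,"wx": 0,"wy": 0,"wz": 0},{"hand": 75,"tx": 0,"ty": 0,"tz": 0,"wx": 0,"wy": 0,"wz": 0},{"hand": 75,"tx": 0,"ty": 0,"tz": 0,"wx": 0,"wy": 0,"wz": 0}]}}

```text
clock: 11.65
eef_pos: [420.9, -288.8, 119.9]
tcp_rot: [-3.141, -0.004, 2.394]
contact_force: [0.2, 1.1, 0.2]
opening: 0.878
grasp_force: 0.0
```

```bash
python3 st.py;  python3 - <<'E'
from rig import imaging
import cv2
from h import *
f=imaging.grab_frame("top");g=imaging.grab_frame("scene")
a=cv2.resize(f["image"][120:250,100:230,::-1],None,fx=3,fy=3,interpolation=2)
b=cv2.resize(g["image"][140:300,160:320,::-1],(390,390),interpolation=2)
cv2.imwrite("pics/t2.png",np.hstack([a,b]))
E
```

```text
t 11.65 rack xy [ 100.  -281.6] z 119.87 rpy [-3.1415 -0.0035  2.3935] F rack [-0.59  1.    0.24] open 0.878
```

View pics/t2.png

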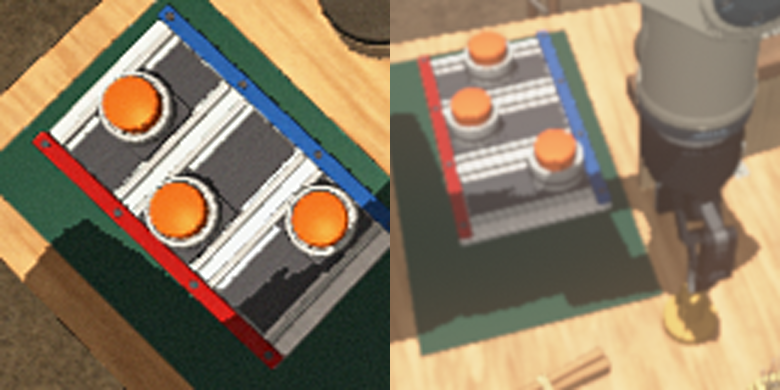

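The soft pad is at the blue bar, the firm one at the red bar, and bay 1 is still in the middle. The gripper is next to the die. Next I centre and descend.

>>> {"name": "arm_command", "arguments": {"deltas": [{"hand": 75,"tx": -11.7,"ty": -1,"tz": 0,"wx": 0,"wy": 0,"wz": 0},{"hand": 75,"tx": 0,"ty": 0,"tz": 30,"wx": 0,"wy": 0,"wz": 0},{"hand": 75,"tx": 0,"ty": 0,"tz": 35,"wx": 0,"wy": 0,"wz": 0},{"hand": 75,"tx": 0,"ty": 0,"tz": 28,"wx": 0,"wy": 0,"wz": 0},{"hand": 75,"tx": 0,"ty": 0,"tz": 0,"wx": 0,"wy": 0,"wz": 0},{"hand": 24,"tx": 0,"ty": 0,"tz": 0,"wx": 0,"wy": 0,"wz": 0},{"hand": 15,"tx": 0,"ty": 0,"tz": 0,"wx": 0,"wy": 0,"wz": 0},{"hand": 15,"tx": 0,"ty": 0,"tz": 0,"wx": 0,"wy": 0,"wz": 0}]}}

```text
clock: 12.75
eef_pos: [430.8, -299.0, 28.9]
tcp_rot: [3.141, 0.002, 2.394]
contact_force: [-1.9, 2.6, 9.1]
opening: 0.265
grasp_force: 38.8
```

>>> {"name": "arm_command", "arguments": {"deltas": [{"hand": 10,"tx": 0,"ty": 0,"tz": 0,"wx": 0,"wy": 0,"wz": 0},{"hand": 10,"tx": 0,"ty": 0,"tz": 0,"wx": 0,"wy": 0,"wz": 0}]}}

```text
clock: 13.0
eef_pos: [430.8, -298.9, 28.9]
tcp_rot: [3.141, 0.002, 2.394]
contact_force: [-0.6, 2.1, 7.3]
opening: 0.27
grasp_force: 38.9
```

```bash
python3 st.py
```

```text
t 13.0 rack xy [ 114.2 -282.3] z 28.93 rpy [3.1412e+00 1.8000e-03 2.3937e+00] F rack [-1.9   1.11  7.27] open 0.27
```

>>> {"name": "arm_command", "arguments": {"deltas": [{"hand": 10,"tx": 0,"ty": 0,"tz": -5,"wx": 0,"wy": 0,"wz": 0},{"hand": 10,"tx": 0,"ty": 0,"tz": -30,"wx": 0,"wy": 0,"wz": 0},{"hand": 10,"tx": 0,"ty": 0,"tz": -40,"wx": 0,"wy": 0,"wz": 0},{"hand": 10,"tx": 0,"ty": 0,"tz": -32,"wx": 0,"wy": 0,"wz": 0},{"hand": 10,"tx": 40,"ty": 0,"tz": 0,"wx": 0,"wy": 0,"wz": 0},{"hand": 10,"tx": 40,"ty": 10,"tz": 0,"wx": 0,"wy": 0,"wz": 0},{"hand": 10,"tx": 31,"ty": 30,"tz": 0,"wx": 0,"wy": 0,"wz": 0},{"hand": 10,"tx": 0,"ty": 40,"tz": 0,"wx": 0,"wy": 0,"wz": 0}]}}

```text
clock: 14.0
eef_pos: [400.8, -162.7, 134.9]
tcp_rot: [-3.141, -0.002, 2.393]
contact_force: [1.5, -1.2, -2.4]
opening: 0.26
grasp_force: 39.9
```

>>> {"name": "arm_command", "arguments": {"deltas": [{"hand": 10,"tx": 0,"ty": 45,"tz": 0,"wx": 0,"wy": 0,"wz": 0},{"hand": 10,"tx": 0,"ty": 45,"tz": 0,"wx": 0,"wy": 0,"wz": 0},{"hand": 10,"tx": 0,"ty": 45,"tz": 0,"wx": 0,"wy": 0,"wz": 0},{"hand": 10,"tx": 0,"ty": 45,"tz": 0,"wx": 0,"wy": 0,"wz": 0},{"hand": 10,"tx": 0,"ty": 45,"tz": 0,"wx": 0,"wy": 0,"wz": 0},{"hand": 10,"tx": 0,"ty": 40,"tz": 0,"wx": 0,"wy": 0,"wz": 0},{"hand": 10,"tx": 0,"ty": 22,"tz": 0,"wx": 0,"wy": 0,"wz": 0},{"hand": 10,"tx": 0,"ty": 0,"tz": 0,"wx": 0,"wy": 0,"wz": 0}]}}

```text
clock: 15.0
eef_pos: [598.6, 46.7, 134.7]
tcp_rot: [-3.141, -0.0, 2.395]
contact_force: [-0.4, -1.1, -2.3]
opening: 0.262
grasp_force: 40.0
```

```bash
python3 st.py;  python3 - <<'E'
from rig import imaging
import cv2
from h import *
g=imaging.grab_frame("scene"); pickle.dump(g,open("s3.pkl","wb"))
b=cv2.resize(g["image"][100:230,150:280,::-1],None,fx=4.5,fy=4.5,interpolation=2)
cv2.imwrite("pics/t3.png",b)
E
```

```text
t 15.0 rack xy [ 2.4 85.3] z 134.68 rpy [-3.1414 -0.      2.3952] F rack [ 0.49 -1.08 -2.28] open 0.262
```

View pics/t3.png

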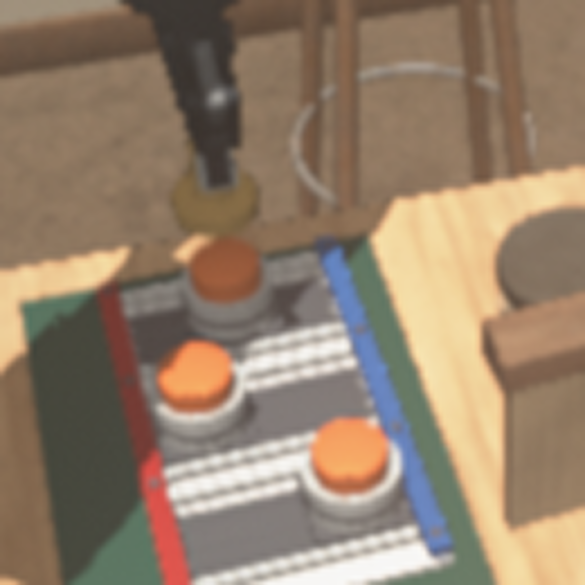

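The die is held upright above pad 1: foot ellipse centre at about (198,144), pad 1 at about (200,160) in the scene view. I check the offset numerically.

Run:
```python
from h import *
from st import rf
g=F["scene"]
for rx,ry in((0,85),(2.4,85.3),(-3,85)):
    t=-.747; x=538.9+rx*np.cos(t)-ry*np.sin(t); y=-14.2+rx*np.sin(t)+ry*np.cos(t)
    print(rx,ry,proj(g,[x,y,113]).round(1), "pad",proj(g,[x,y,62]).round(1))
m=cv2.inRange(cv2.cvtColor(pickle.load(open("s3.pkl","rb"))["image"],cv2.COLOR_RGB2HSV)[130:153],(14,110,40),(35,255,255))
for i,r in enumerate(m): 
    c=np.where(r[180:215])[0]; 
    if len(c): print(130+i,c.min()+180,c.max()+180)
```

```text
0 85 [[197.8 144.7]] pad [[200.1 158.9]]
2.4 85.3 [[198.7 144.5]] pad [[200.9 158.6]]
-3 85 [[196.7 144.9]] pad [[199.  159.1]]
139 191 204
140 190 205
141 189 205
142 189 206
143 188 206
144 188 206
145 189 206
146 189 205
147 189 205
148 190 205
149 190 204
150 191 203
151 192 202
152 193 203
```

>>> {"name": "arm_command", "arguments": {"deltas": [{"hand": 10,"tx": 0,"ty": 0,"tz": 15,"wx": 0,"wy": 0,"wz": 0},{"hand": 10,"tx": 0,"ty": 0,"tz": 12,"wx": 0,"wy": 0,"wz": 0},{"hand": 10,"tx": 0,"ty": 0,"tz": 6,"wx": 0,"wy": 0,"wz": 0},{"hand": 10,"tx": 0,"ty": 0,"tz": 3,"wx": 0,"wy": 0,"wz": 0},{"hand": 10,"tx": 0,"ty": 0,"tz": 2,"wx": 0,"wy": 0,"wz": 0},{"hand": 10,"tx": 0,"ty": 0,"tz": 1.5,"wx": 0,"wy": 0,"wz": 0},{"hand": 10,"tx": 0,"ty": 0,"tz": 0,"wx": 0,"wy": 0,"wz": 0},{"hand": 10,"tx": 0,"ty": 0,"tz": 0,"wx": 0,"wy": 0,"wz": 0}]}}

```text
clock: 16.05
eef_pos: [598.4, 46.0, 95.6]
tcp_rot: [3.141, 0.0, 2.394]
contact_force: [-1.3, 0.1, -0.2]
opening: 0.266
grasp_force: 40.3
```

```bash
python3 st.py
```

```text
t 16.05 rack xy [ 2.8 84.6] z 95.57 rpy [3.1414e+00 3.0000e-04 2.3939e+00] F rack [-1.01 -0.85 -0.15] open 0.266
```

Net force is about 0 N, so the pad carries roughly the die's weight. I release gently.

>>> {"name": "arm_command", "arguments": {"deltas": [{"hand": 25,"tx": 0,"ty": 0,"tz": 0,"wx": 0,"wy": 0,"wz": 0},{"hand": 28,"tx": 0,"ty": 0,"tz": 0,"wx": 0,"wy": 0,"wz": 0},{"hand": 34,"tx": 0,"ty": 0,"tz": 0,"wx": 0,"wy": 0,"wz": 0},{"hand": 42,"tx": 0,"ty": 0,"tz": 0,"wx": 0,"wy": 0,"wz": 0},{"hand": 50,"tx": 0,"ty": 0,"tz": 0,"wx": 0,"wy": 0,"wz": 0},{"hand": 60,"tx": 0,"ty": 0,"tz": 0,"wx": 0,"wy": 0,"wz": 0},{"hand": 60,"tx": 0,"ty": 0,"tz": 0,"wx": 0,"wy": 0,"wz": 0},{"hand": 60,"tx": 0,"ty": 0,"tz": 0,"wx": 0,"wy": 0,"wz": 0}]}}

```text
clock: 17.05
eef_pos: [598.3, 46.0, 95.3]
tcp_rot: [-3.142, 0.0, 2.394]
contact_force: [-0.9, -0.2, 0.3]
opening: 0.71
grasp_force: 0.0
```

>>> {"name": "arm_command", "arguments": {"deltas": [{"hand": 60,"tx": 0,"ty": 0,"tz": -15,"wx": 0,"wy": 0,"wz": 0},{"hand": 60,"tx": 0,"ty": 0,"tz": -30,"wx": 0,"wy": 0,"wz": 0},{"hand": 60,"tx": 0,"ty": 0,"tz": -40,"wx": 0,"wy": 0,"wz": 0},{"hand": 60,"tx": 50,"ty": 0,"tz": -30,"wx": 0,"wy": 0,"wz": 0},{"hand": 60,"tx": 60,"ty": 0,"tz": 0,"wx": 0,"wy": 0,"wz": 0},{"hand": 60,"tx": 60,"ty": 0,"tz": 0,"wx": 0,"wy": 0,"wz": 0},{"hand": 60,"tx": 0,"ty": 0,"tz": 0,"wx": 0,"wy": 0,"wz": 0},{"hand": 60,"tx": 0,"ty": 0,"tz": 0,"wx": 0,"wy": 0,"wz": 0}]}}

```text
clock: 18.05
eef_pos: [474.3, 161.8, 211.3]
tcp_rot: [3.14, 0.001, 2.395]
contact_force: [0.9, -0.6, -0.4]
opening: 0.705
grasp_force: 0.0
```

```bash
python3 st.py;  python3 - <<'E'
from rig import imaging
import cv2
from h import *
f=imaging.grab_frame("top");g=imaging.grab_frame("scene")
a=cv2.resize(f["image"][120:250,100:230,::-1],None,fx=3,fy=3,interpolation=2)
b=cv2.resize(g["image"][120:250,160:290,::-1],(390,390),interpolation=2)
cv2.imwrite("pics/t4.png",np.hstack([a,b]))
E
```

```text
t 18.05 rack xy [-167.    85.3] z 211.34 rpy [3.1401e+00 1.2000e-03 2.3948e+00] F rack [ 1.07  0.16 -0.38] open 0.705
```

View pics/t4.png

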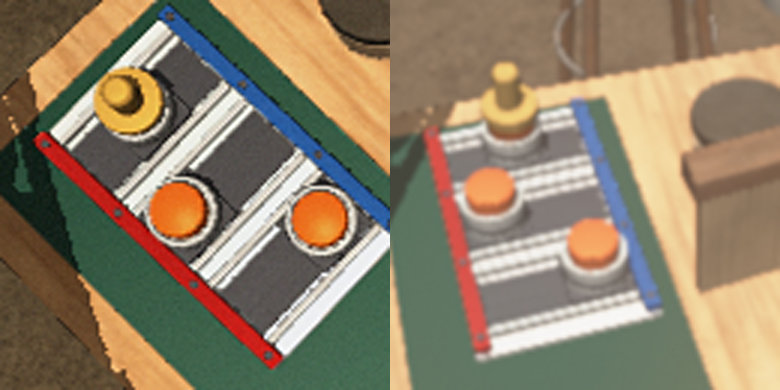

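The die stands on pad 1 and both carriages are at their ends. In the top crop the stem top is at (118,92) and the foot at (129,104), so I check its tilt.

Run:
```python
from rig import imaging
from h import *
f=imaging.grab_frame("top")
t=-.747; x=538.9-85*np.sin(t); y=-14.2+85*np.cos(t)
c=lambda P:((proj(f,P)-[100,120])*3+1).round(1)
for z in (80,122): print(z,c([x,y,z]))
from scipy.spatial.transform import Rotation as R
cl=[back(f,(100+117.5/3,120+92/3),122),back(f,(100+129/3,120+104/3),80)]
d=cl[0]-cl[1]; print("die axis",d.round(1),"tilt",np.degrees(np.arctan2(np.hypot(*d[:2]),42)).round(1),"foot",cl[1].round(1),[x,y])
```

```text
80 [[123.8  99.6]]
122 [[108.4  87.8]]
die axis [ 0.4 -2.6 42. ] tilt 3.6 foot [592.5  43.3  80. ] [np.float64(596.6524534936613), np.float64(48.167091606571574)]
```

```bash
python3 -c "
from rig import r
print(r.sign_off())"
```

```text
the job is handed in; nothing more can be done
None
```

The job is handed in, but the sign-off returned no verdict: by feel bay 3 was soft (3.5 N, now at the blue end), bay 2 firm (13.9 N, at the red end) and bay 1 medium (7.8 N, left at mid-track), with the die on bay 1's pad about 6 mm off centre and tilted about 4° by the last picture.

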